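# Close a sealed test reader's case on its dowels and hold it shut

## Task

The test reader has its new battery and its case can be closed: set the white cover, screen side up and the right way round, on the two dowels of the open lower half where that stands on the desk, and press it down until the foam seal is squeezed and the two halves meet all round. Finish while still holding it pressed shut with the gripper, so that I can drive the screws; do not force it (firm hand pressure is enough) and leave the other things on the desk alone.

Things in the scene. Friction and masses are not known exactly. Their poses are not given: they have to be found in the camera images.
- base: Lower half of the hand-held reader's case, loose on the desk, open at the top: grey tray 168 (x) x 66 (y) x 26 mm high, about 0.45 kg, board and battery inside. Origin: centre of its underside; z up, x along its length. Flat top edge (rim) 26 mm above its underside. A steel dowel stands on each end, both 10 mm off the long centre line on the +y side, 148 mm apart.
- seal (a joint): Black foam seal in the base, a ring 126 x 56 mm just inside the rim. 0 m: free, standing 4 mm above the rim; grows as it is squeezed straight down; 0.004: level with the rim, case closed. It bears the cover's weight unsqueezed, gives way from about 4 N and needs about 10 N to be level with the rim.
- cover: Upper half, loose, underside down: white plate 168 (x) x 66 (y) x 8 mm with a raised middle block 112 (x) x 48 (y) mm, top 30 mm above the underside; 0.22 kg. Grip across the 48 mm. Origin: centre of underside; z up. Dark screen on the +x half of the block, cassette bay on the -x half. Fits one way only: axes and outline as the base's. Closed: origin 26 mm above the base's.
- dowel_a (a point): foot of the dowel at the base's -x end, at rim height, base frame (-74, 10, 26) mm. Dowel 8 mm thick for 8 mm above the rim, then tapering to 4 mm at its top, 16 mm above the rim. Belongs to hole_a.
- dowel_b (a point): foot of the dowel at the base's +x end, the same dowel, base frame (74, 10, 26) mm. Belongs to hole_b.
- hole_a (a point): centre of the hole in the cover's plate at its -x end, at the underside, cover frame (-74, 10, 0) mm; a plain through hole 9.5 mm across
- hole_b (a point): centre of the same hole at the cover's +x end, at the underside, cover frame (74, 10, 0) mm
- reader: A finished reader of the same kind, already closed and screwed shut (168 x 66 x 56 mm, one white-and-grey block); leave it alone. Origin: centre of its underside.
- pen: Black pen with a red cap, 135 mm long, 9 mm thick, lying between the two halves; leave it alone. Origin: centre of its underside.
- screwdriver: Black screwdriver, 150 mm long, 26 mm thick at the handle, lying beyond the two halves; leave it alone. Origin: centre of its underside.
- dish: Small round steel dish, 68 mm across, 18 mm high, holding the case screws; leave it alone. Origin: centre of its underside.
- cassette: White test cassette, 70 x 20 x 5 mm; leave it alone. Origin: centre of its underside.
- wipes: White pack of wipes, 95 x 160 x 42 mm; leave it alone. Origin: centre of its underside.
- spray: Clear spray bottle with a white trigger head, 68 mm across, about 200 mm high; leave it alone. Origin: centre of its underside.
- rack: White tube rack, 70 x 200 mm, tubes reaching 81 mm high; leave it alone. Origin: centre of its underside.

How it is judged:
By the outcome, as a careful person would: the job done as asked, in the order asked, and still so for the second after the job is handed in, while the arm keeps its last pose, push and grip.
It also fails if it takes over 42 s, if anything falls off the work surface, if the arm or the gripper's body presses on something with over 40 N, if the wrist force passes 120 N, or if a joint passes its speed limit or range.

## Robot

A 6-joint arm with a two-finger parallel gripper is mounted at the origin on the work surface. World frame = base frame: x ahead of the robot, y to its left, z up, the work surface at z = 0. Lengths are in m, angles in rad, forces in N, time in s.
With the tool pointing down it reaches from about 0.35 to 0.975 m from the base axis. Payload 4.9 kg.
Tool frame: the origin (TCP) lies at the very end of the fingers, on their centre line; the grasp point (between the pads) lies 19 mm behind it; z points along the fingers, y is the line along which they close (so a half turn about z gives the same grasp; the last joint's range is limited). The gripper opens to 85 mm and grips with 20 to 120 N. Pads are 22 mm wide; open, the fingers measure 114 mm over their backs; the gripper's body (76 mm by 85 mm) begins 54 mm behind the grasp point. The pads swing forward as they close: fully open they stand 13 mm farther back than shut.
Start: joints at [-1.412, 0.053, 1.613, -0, 1.476, -0.119], TCP at [0.171, -0.601, 0.231] pointing down, gripper open.
Joint ranges: [-3.01, 3.01], [-1.01, 2.22], [0.06, 2.58], [-1.02, 4.17], [0.09, 2.62], [-3.14, 3.14]. Speed limits (rad/s): [2.57, 2.57, 3.14, 3.14, 3.14, 3.14].

## Interface

Orientations are given as a unit quaternion [w, x, y, z].
In Python, from cell import status, viewer, workorder gives the robot as it stands.
- The arm moves only by the shell command python3 -m creep 'ROWS' [OPENING]. ROWS is JSON, a list of rows, each an object of numbers: "dx", "dy", "dz": the shift along the tool's x, y, z each as a share of 0.5 m, from -1 to 1; "rx", "ry", "rz": the turn, a rotation vector about the tool's x, y, z each as a share of pi rad, from -1 to 1. In form: [{"dx": .., "dy": .., "dz": .., "rx": .., "ry": .., "rz": ..}, ...]. A call has 1 to 12 rows; each row is the pose to reach, as a shift and turn from the pose commanded when the call began, along the tool's axes at that moment, turning the shorter way round; what a row does not reach only later rows make up. A row lasts 1/10 s, in which the tool goes at most 50 mm and 8.59 degrees, less where a joint would pass 70% of its speed; a pose out of reach is approached as far as the arm can. A call with a number of a shift or a turn outside -1 to 1 is refused whole. A call with a gripper value outside its range is refused whole. OPENING is the opening, from -1 (shut) to 1 (fully open), set as the call begins (- or left out, the last holds). The fingers move at their own pace and stop on an object; the grip force is fixed at half the most. Time passes only in rows, so rows that repeat a pose let the fingers close. It gives the time, the measured TCP pose, the force, the opening and the grip force at its end, in the units of the state.
- status.get_obs(): the state, without advancing time (a new reading comes with each control period).
- viewer.capture(name): name is "side" or "top" or "wrist"; returns a dict with "img" (384x512x3 uint8, blue, green, red), "intrinsics" (3x3 intrinsics, pixels), "eye" and "attitude" of the camera in the world; the wrist camera has in their place "T_tool_cam" (4x4, takes a point from camera to tool coordinates, whose origin is the TCP and whose axes are the flange's). Camera axes: x right, y down, z forward; pixel columns grow to the right and rows downward; lengths in m; the calibration is good to about 2 mm. A picture is of the moment at which its call begins: read the wrist's pose just before it. There is no depth.
- workorder.sign_off(): hands the job in; it is judged then, once.
The state is a dict: "time": time; "joint_positions": joint angles; "dq": joint speeds; "joint_efforts": joint torques, N m; "tool_pos": TCP position; "tool_rot": TCP orientation; "wrist_force": force on the tool from outside, world axes, zero at the start; "ft_torque": the same for the moment, N m; "width": finger opening in m; "grasp_force": force on a finger pad.
Only numpy, scipy, OpenCV 4.12 (cv2) and the standard library are available. Lean on these libraries where they do the work, as an engineer would, in place of code of your own. Each camera call takes 0.05 s, during which the arm holds its last target. There are 200 camera calls.

## Working session

There is one attempt and no reset: what is moved stays moved. The work goes in short steps, Python scripts to look and compute and a shell command to move; the robot and the scene stay as the last step left them, time stands still between calls to the robot, and variables do not carry over. Pictures are saved under pics/ and viewed, at most 10 in all, crops included, and the job is handed in when it is done.

```bash
ls; mkdir -p pics
python3 - <<'E'
from cell import status, viewer
import cv2,numpy as np,pickle
o=status.get_obs();print({k:np.round(v,3) for k,v in o.items()})
for n in ["top","side","wrist"]:
    c=viewer.capture(n);cv2.imwrite(f"pics/{n}0.png",c["img"]);pickle.dump((c,o),open(f"{n}0.pkl","wb"))
    print(n,{k:np.round(v,3).tolist() for k,v in c.items() if k!="img"})
E
```

```text
pics
{'time': np.float64(0.0), 'joint_positions': array([-1.412,  0.053,  1.614, -0.   ,  1.476, -0.119]), 'dq': array([-0.001, -0.002,  0.001,  0.   , -0.001, -0.002]), 'joint_efforts': array([ 1.0000e-03, -3.9367e+01, -3.7018e+01, -0.0000e+00,  7.0000e-03,
       -0.0000e+00]), 'tool_pos': array([ 0.171, -0.6  ,  0.23 ]), 'tool_rot': array([-0.001,  0.99 ,  0.138, -0.   ]), 'wrist_force': array([-1.198,  0.013, -0.557]), 'ft_torque': array([ 0.004, -0.082,  0.   ]), 'grasp_force': np.float64(0.0), 'width': np.float64(0.085)}
top {'intrinsics': [[429.974, 0.0, 250.707], [0.0, 429.974, 189.919], [0.0, 0.0, 1.0]], 'eye': [0.499, -0.003, 1.226], 'attitude': [0.025, -0.701, 0.712, -0.032]}
side {'intrinsics': [[485.167, 0.0, 248.593], [0.0, 485.167, 202.672], [0.0, 0.0, 1.0]], 'eye': [-0.015, 1.172, 0.997], 'attitude': [0.101, -0.21, 0.865, -0.444]}
wrist {'intrinsics': [[293.287, 0.0, 257.748], [0.0, 293.287, 192.821], [0.0, 0.0, 1.0]], 'T_tool_cam': [[-0.002, -0.959, -0.284, 0.072], [1.0, -0.001, -0.001, 0.0], [0.001, -0.284, 0.959, -0.142], [0.0, 0.0, 0.0, 1.0]]}
```

View pics/top0.png

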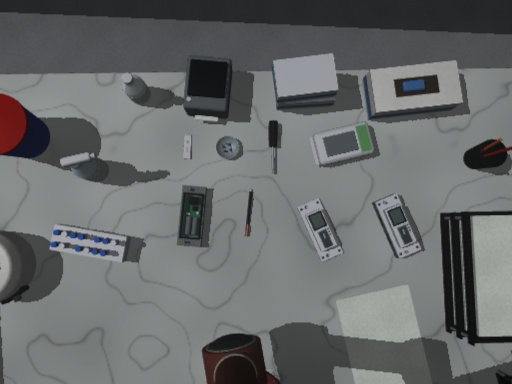

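View pics/side0.png

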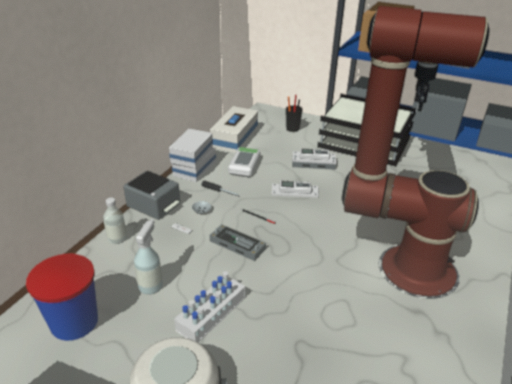

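The top view shows +x up and +y left. The base is at about (193,216), the pen at (249,213) and the cover at (320,229). The closed reader is at (398,225). The side view agrees. Next I'll enlarge the crops.

```bash
cat > h.py <<'E'
import numpy as np,pickle,cv2
from scipy.spatial.transform import Rotation as R
q2r=lambda q:R.from_quat(q,scalar_first=True).as_matrix()
def cam(c,o):
    if "eye" in c: return c["intrinsics"],q2r(c["attitude"]),np.array(c["eye"])
    T=np.array(c["T_tool_cam"]);Rt=q2r(o["tool_rot"])
    return c["intrinsics"],Rt@T[:3,:3],Rt@T[:3,3]+o["tool_pos"]
def ray(K,Rc,e,uv): return Rc@np.linalg.solve(K,[uv[0],uv[1],1.])
def onz(C,uv,z):
    d=ray(*C,uv);return C[2]+d*(z-C[2][2])/d[2]
def proj(C,p):
    q=C[0]@C[1].T@(np.asarray(p)-C[2]);return q[:2]/q[2]
def tri(obs): # [(C,uv),...]
    A=np.zeros((3,3));b=np.zeros(3)
    for C,uv in obs:
        d=ray(*C,uv);d/=np.linalg.norm(d);M=np.eye(3)-np.outer(d,d);A+=M;b+=M@C[2]
    return np.linalg.solve(A,b)
def snap(tag,name="wrist"):
    from cell import status,viewer
    o=status.get_obs();c=viewer.capture(name);pickle.dump((c,o),open(tag+".pkl","wb"));cv2.imwrite(f"pics/{tag}.png",c["img"]);return c,o
def load(tag): return pickle.load(open(tag+".pkl","rb"))
E
python3 - <<'E'
from h import *
c,o=load("top0");C=cam(c,o)
for n,uv,z in [("base",(193,216),.026),("cover",(320,229),.03),("reader",(398,225),.056)]: print(n,onz(C,uv,z).round(3))
a=cv2.resize(c["img"][180:265,165:350],None,fx=4.3,fy=4.3,interpolation=cv2.INTER_CUBIC);cv2.imwrite("pics/topc.png",a)
print(q2r(o["tool_rot"]).round(3))
E
```

```text
base [0.526 0.146 0.026]
cover [ 0.484 -0.206  0.03 ]
reader [ 0.492 -0.415  0.056]
[[ 0.962  0.274 -0.   ]
 [ 0.274 -0.962  0.002]
 [ 0.    -0.002 -1.   ]]
```

View pics/topc.png

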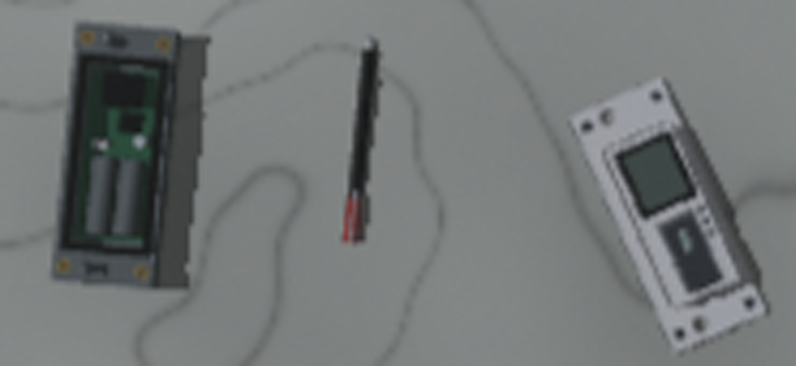

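The crop shows the cover's screen end up and its larger holes on the left, at crop (605,117) and (698,323). The base's dowels appear at (117,41) and (95,268), left of its centre line, so it points the same way as the cover. I'll work out rough yaws.

```bash
python3 - <<'E'
from h import *
c,o=load("top0");C=cam(c,o)
f=lambda u,z:onz(C,(u[0]/4.3+165,u[1]/4.3+180),z)
for a,b,z in [((698,323),(605,117),.008),((103,284),(129,29),.026)]:
    A,B=f(a,z),f(b,z);d=B-A;print(A.round(3),B.round(3),np.linalg.norm(d).round(4),np.degrees(np.arctan2(d[1],d[0])).round(1))
E
python3 -m creep '[{"dx":0.8,"dy":-0.58,"rz":-0.03},{"dx":0.8,"dy":-0.58,"rz":-0.03},{"dx":0.8,"dy":-0.58,"rz":-0.03},{"dx":0.8,"dy":-0.58,"rz":-0.03},{"dx":0.8,"dy":-0.58,"rz":-0.03},{"dx":0.8,"dy":-0.58,"rz":-0.03},{"dx":0.8,"dy":-0.58,"rz":-0.03},{"dx":0.8,"dy":-0.58,"rz":-0.03},{"dx":0.8,"dy":-0.58,"rz":-0.03},{"dx":0.8,"dy":-0.58,"rz":-0.03},{"dx":0.8,"dy":-0.58,"rz":-0.03},{"dx":0.8,"dy":-0.58,"rz":-0.03}]'
python3 - <<'E'
from h import *
c,o=snap("w1");print(o["time"],o["tool_pos"].round(4),np.abs(o["dq"]).max().round(3))
C=cam(c,o);print(proj(C,[.484,-.206,.03]))
E
```

```text
[ 0.411 -0.229  0.008] [ 0.546 -0.171  0.008] 0.1473 22.9
[0.443 0.158 0.026] [0.608 0.14  0.026] 0.1654 -6.1
0.15 [ 0.1713 -0.6006  0.2303] 0.005
[-112.67829103 -336.51418043]schema error: expected keys dx, dy, dz, rx, ry, rz
```

View pics/w1.png

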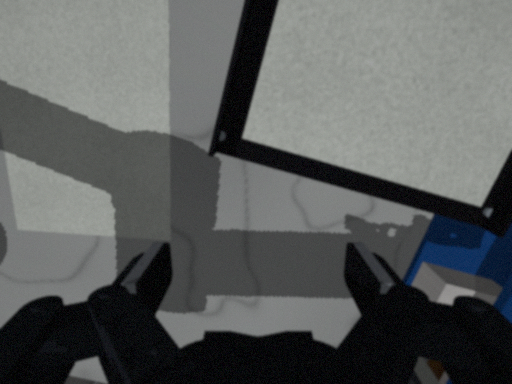

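The move was refused because every row needs all six keys, so this picture still shows the start pose, with the fingers at the bottom and the view ahead of the tool.

```bash
python3 -m creep '[{"dx":0.7,"dy":-0.59,"dz":0,"rx":0,"ry":0,"rz":-0.04},{"dx":0.7,"dy":-0.59,"dz":0,"rx":0,"ry":0,"rz":-0.04},{"dx":0.7,"dy":-0.59,"dz":0,"rx":0,"ry":0,"rz":-0.04},{"dx":0.7,"dy":-0.59,"dz":0,"rx":0,"ry":0,"rz":-0.04},{"dx":0.7,"dy":-0.59,"dz":0,"rx":0,"ry":0,"rz":-0.04},{"dx":0.7,"dy":-0.59,"dz":0,"rx":0,"ry":0,"rz":-0.04},{"dx":0.7,"dy":-0.59,"dz":0,"rx":0,"ry":0,"rz":-0.04},{"dx":0.7,"dy":-0.59,"dz":0,"rx":0,"ry":0,"rz":-0.04},{"dx":0.7,"dy":-0.59,"dz":0,"rx":0,"ry":0,"rz":-0.04},{"dx":0.7,"dy":-0.59,"dz":0,"rx":0,"ry":0,"rz":-0.04},{"dx":0.7,"dy":-0.59,"dz":0,"rx":0,"ry":0,"rz":-0.04},{"dx":0.7,"dy":-0.59,"dz":0,"rx":0,"ry":0,"rz":-0.04}]'
python3 - <<'E'
from h import *
c,o=snap("w2");print(o["time"],o["tool_pos"].round(4),np.abs(o["dq"]).max().round(3),q2r(o["tool_rot"])[:,0].round(3))
C=cam(c,o)
for p in [(.411,-.229,.008),(.546,-.171,.008),(.443,.158,.026),(.608,.14,.026)]: print(proj(C,p).round())
E
```

```text
time: 1.4
tool_pos: [0.4266, -0.2221, 0.2312]
tool_rot: [0.0, 0.98, 0.2, -0.0]
wrist_force: [0.0, 0.4, -0.7]
width: 0.0857
grasp_force: 0.0
1.4 [ 0.4266 -0.2221  0.2312] 0.025 [ 0.92   0.392 -0.001]
[258. 178.]
[257.  52.]
[-71.  14.]
[ -33. -167.]
```

```bash
python3 -m creep '[{"dx":0.06,"dy":-0.22,"dz":0,"rx":0,"ry":0,"rz":0},{"dx":0.06,"dy":-0.22,"dz":0,"rx":0,"ry":0,"rz":0},{"dx":0.06,"dy":-0.22,"dz":0,"rx":0,"ry":0,"rz":0},{"dx":0.06,"dy":-0.22,"dz":0,"rx":0,"ry":0,"rz":0}]'
python3 - <<'E'
from h import *
c2,o2=load("w2");c,o=snap("w3")
print(np.abs(o["dq"]).max().round(3))
P=[(.411,-.229,.008),(.546,-.171,.008)]
outs=[]
for cc,oo in ((c2,o2),(c,o)):
    m=np.mean([proj(cam(cc,oo),p) for p in P],0).round().astype(int);x0,y0=max(m[0]-65,0),max(m[1]-105,0);print("crop origin",x0,y0)
    a=cc["img"][y0:y0+200,x0:x0+130];outs.append(cv2.resize(a,None,fx=3,fy=3,interpolation=cv2.INTER_CUBIC))
h=min(a.shape[0] for a in outs);cv2.imwrite("pics/cc.png",np.hstack([a[:h] for a in outs]))
E
```

```text
time: 1.85
tool_pos: [0.4111, -0.1084, 0.2314]
tool_rot: [0.0, 0.98, 0.201, 0.0]
wrist_force: [0.2, -0.5, 0.1]
width: 0.0855
grasp_force: 0.0
0.036
crop origin 193 10
crop origin 282 36
```

View pics/cc.png

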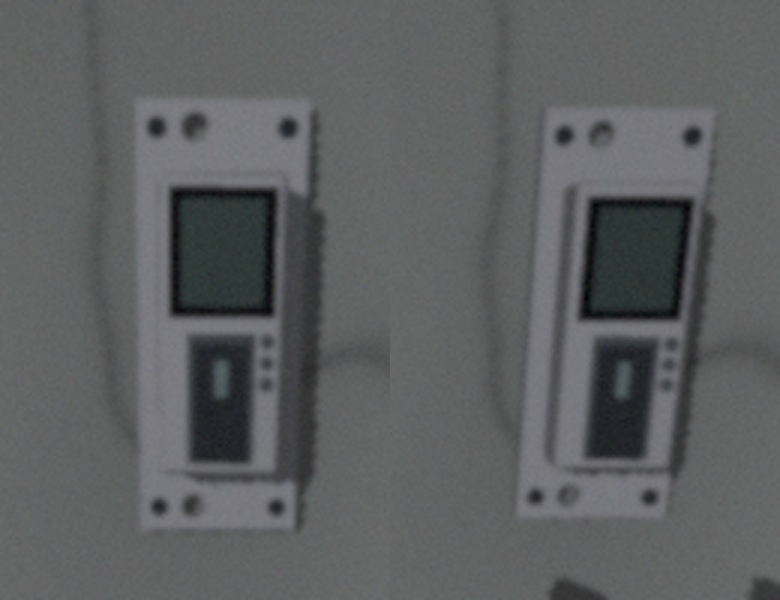

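Both crops show the cover screen end up. In the left/right crop the holes are at (195,127)/(601,134) and (194,506)/(569,495). The screen corners are also clear, so I'll triangulate these.

Run:
```python
from h import *
A=cam(*load("w2"));B=cam(*load("w3"))
pts={"hole_b":((195,127),(601,134)),"hole_a":((194,506),(569,495)),"s_bl":((157,127),(565,135)),"s_br":((288,127),(692,136)),"s_al":((159,507),(536,497)),"s_ar":((277,508),(650,497)),
"scr1":((171,188),(589,199)),"scr2":((274,189),(693,200)),"scr3":((171,315),(580,320)),"scr4":((270,314),(681,320)),
"pl_tl":((135,99),(546,107)),"pl_bl":((140,528),(517,516)),"pl_tr":((312,99),(714,109)),"pl_br":((297,529),(665,516))}
P={}
for k,(l,r) in pts.items():
    u=((l[0]+.5)/3-.5+193,(l[1]+.5)/3-.5+10);v=((r[0]-390+.5)/3-.5+282,(r[1]+.5)/3-.5+36)
    z=.03 if k[:3]=="scr" else .008
    p=tri([(A,u),(B,v)]);pa=onz(A,u,z);pb=onz(B,v,z);P[k]=(pa+pb)/2;print(k,p.round(4),pa.round(4),pb.round(4))
for a,b in (("hole_a","hole_b"),("s_al","s_bl"),("s_ar","s_br"),("pl_bl","pl_tl"),("pl_br","pl_tr"),("scr3","scr1"),("scr4","scr2")):
    d=P[b]-P[a];print(a,b,np.linalg.norm(d).round(4),np.degrees(np.arctan2(d[1],d[0])).round(2))
d=P["hole_b"]-P["hole_a"];d/=np.linalg.norm(d);n=np.array([-d[1],d[0],0])
print("centre holes",(P["hole_a"]+P["hole_b"])/2-.01*n,"plate",np.mean([P[k] for k in P if k[:2]=="pl"],0),"scr",np.mean([P[k] for k in P if k[:3]=="scr"],0))
```

```text
hole_b [ 0.5469 -0.1709  0.0055] [ 0.5465 -0.1711  0.008 ] [ 0.5465 -0.1703  0.008 ]
hole_a [ 0.4102 -0.2285  0.0057] [ 0.4106 -0.2283  0.008 ] [ 0.4107 -0.2276  0.008 ]
s_bl [ 0.5409 -0.1578  0.0071] [ 0.5409 -0.1578  0.008 ] [ 0.5407 -0.1576  0.008 ]
s_br [ 0.5602 -0.2035  0.0069] [ 0.5602 -0.2035  0.008 ] [ 0.5597 -0.2032  0.008 ]
s_al [ 0.4043 -0.2148  0.0079] [ 0.4044 -0.2147  0.008 ] [ 0.4042 -0.2147  0.008 ]
s_ar [ 0.4233 -0.2616  0.0058] [ 0.4236 -0.2612  0.008 ] [ 0.4237 -0.2605  0.008 ]
scr1 [ 0.5212 -0.1722  0.0273] [ 0.5213 -0.1724  0.03  ] [ 0.5205 -0.1715  0.03  ]
scr2 [ 0.5352 -0.2068  0.0315] [ 0.5355 -0.2068  0.03  ] [ 0.5354 -0.2074  0.03  ]
scr3 [ 0.4799 -0.1894  0.0298] [ 0.4802 -0.1894  0.03  ] [ 0.4796 -0.1894  0.03  ]
scr4 [ 0.4948 -0.2231  0.0352] [ 0.4951 -0.2236  0.03  ] [ 0.4949 -0.2254  0.03  ]
pl_tl [ 0.5469 -0.1464  0.0067] [ 0.5465 -0.1466  0.008 ] [ 0.5468 -0.1462  0.008 ]
pl_bl [ 0.3932 -0.2107  0.0093] [ 0.3926 -0.2108  0.008 ] [ 0.3931 -0.2111  0.008 ]
pl_tr [ 0.5734 -0.208   0.0024] [ 0.5725 -0.2078  0.008 ] [ 0.5716 -0.2061  0.008 ]
pl_br [ 0.4173 -0.2744  0.0014] [ 0.4185 -0.273   0.008 ] [ 0.4186 -0.2709  0.008 ]
hole_a hole_b 0.1474 22.85
s_al s_bl 0.1479 22.67
s_ar s_br 0.148 22.88
pl_bl pl_tl 0.1668 22.76
pl_br pl_tr 0.1667 22.95
scr3 scr1 0.0446 23.08
scr4 scr2 0.0441 23.24
centre holes [ 0.48244905 -0.20852444  0.008     ] plate [ 0.48252506 -0.20903368  0.008     ] scr [ 0.50781461 -0.19823579  0.03      ]
```

Heights (plate about 8 mm, block about 31 mm) and the hole spacing of 147–148 mm fit. The cover centre is (0.4825,-0.2088) with yaw 22.85°. Next I'll measure the base from two wrist positions.

```bash
python3 -m creep '[{"dx":0.22,"dy":-0.27,"dz":0,"rx":0,"ry":0,"rz":0.16},{"dx":0.22,"dy":-0.27,"dz":0,"rx":0,"ry":0,"rz":0.16},{"dx":0.22,"dy":-0.27,"dz":0,"rx":0,"ry":0,"rz":0.16},{"dx":0.22,"dy":-0.27,"dz":0,"rx":0,"ry":0,"rz":0.16},{"dx":0.22,"dy":-0.27,"dz":0,"rx":0,"ry":0,"rz":0.16},{"dx":0.22,"dy":-0.27,"dz":0,"rx":0,"ry":0,"rz":0.16}]'
python3 -c "
from h import *
snap('b1')"
python3 -m creep '[{"dx":-0.02,"dy":-0.22,"dz":0,"rx":0,"ry":0,"rz":0},{"dx":-0.02,"dy":-0.22,"dz":0,"rx":0,"ry":0,"rz":0},{"dx":-0.02,"dy":-0.22,"dz":0,"rx":0,"ry":0,"rz":0},{"dx":-0.02,"dy":-0.22,"dz":0,"rx":0,"ry":0,"rz":0},{"dx":-0.02,"dy":-0.22,"dz":0,"rx":0,"ry":0,"rz":0}]'
python3 - <<'E'
from h import *
snap("b2")
P=[(.443,.158,.03),(.608,.14,.03)]
outs=[]
for t in ("b1","b2"):
    cc,oo=load(t);print(np.abs(oo["dq"]).max().round(3))
    m=np.mean([proj(cam(cc,oo),p) for p in P],0).round().astype(int);x0,y0=max(m[0]-65,0),max(m[1]-100,0);print("crop origin",x0,y0)
    a=cc["img"][y0:y0+200,x0:x0+130];outs.append(cv2.resize(a,None,fx=3,fy=3,interpolation=cv2.INTER_CUBIC))
h=min(a.shape[0] for a in outs);im=np.hstack([a[:h] for a in outs]);cv2.imwrite("pics/bb.png",np.clip(im*1.6,0,255).astype(np.uint8));print(im.shape)
E
```

```text
time: 2.5
tool_pos: [0.4604, 0.0583, 0.2311]
tool_rot: [0.0, 0.999, -0.049, -0.0]
wrist_force: [0.4, -0.2, -0.7]
width: 0.0853
grasp_force: 0.0
time: 3.05
tool_pos: [0.461, 0.1676, 0.2312]
tool_rot: [0.001, 0.999, -0.05, -0.0]
wrist_force: [-0.3, -0.5, 0.2]
width: 0.0857
grasp_force: 0.0
0.038
crop origin 107 15
0.011
crop origin 203 6
(600, 780, 3)
```

View pics/bb.png

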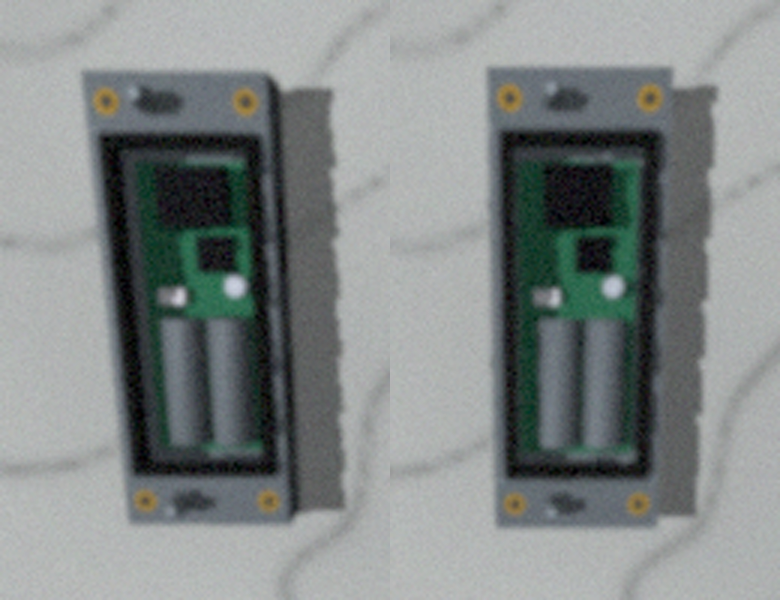

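Both crops show the base with its dowels left of centre, which is +y, so +x points up the image. The brass inserts in the left/right crop are at (106,101)/(510,97), (245,100)/(650,98), (145,501)/(515,503) and (268,501)/(638,503).

Run:
```python
from h import *
A=cam(*load("b1"));B=cam(*load("b2"))
pts={"i_bl":((106,101),(510,97)),"i_br":((245,100),(650,98)),"i_al":((145,501),(515,503)),"i_ar":((268,501),(638,503)),
"c_tl":((83,72),(488,68)),"c_tr":((267,74),(671,69)),"c_bl":((129,523),(497,526)),"c_br":((292,522),(657,526)),"tip_b":((135,92),(552,88)),"tip_a":((172,510),(560,510))}
P={}
for k,(l,r) in pts.items():
    u=((l[0]+.5)/3-.5+107,(l[1]+.5)/3-.5+15);v=((r[0]-390+.5)/3-.5+203,(r[1]+.5)/3-.5+6)
    z=.042 if k[:3]=="tip" else .026
    p=tri([(A,u),(B,v)]);pa=onz(A,u,z);pb=onz(B,v,z);P[k]=(pa+pb)/2;print(k,p.round(4),pa.round(4),pb.round(4))
for a,b in (("i_al","i_bl"),("i_ar","i_br"),("c_bl","c_tl"),("c_br","c_tr"),("tip_a","tip_b"),("i_bl","i_br"),("i_al","i_ar")):
    d=P[b]-P[a];print(a,b,np.linalg.norm(d).round(4),np.degrees(np.arctan2(d[1],d[0])).round(2))
print("ins",np.mean([P[k] for k in P if k[:2]=="i_"],0).round(4),"corner",np.mean([P[k] for k in P if k[:2]=="c_"],0).round(4))
d=P["tip_b"]-P["tip_a"];d/=np.linalg.norm(d);print("tips",(P["tip_a"]+P["tip_b"])/2-.01*np.array([-d[1],d[0],0]))
# grasp move
o=load("b2")[1];Rt=q2r(o["tool_rot"]);D=Rt.T@(np.array([.4825,-.2088,.08])-o["tool_pos"])
yaw=np.degrees(np.arctan2(Rt[1,0],Rt[0,0]));print("yaw",yaw,"shares",(D/.5).round(4),"rz",-(22.85-yaw)/180)
```

```text
i_bl [0.6031 0.1687 0.0259] [0.6031 0.1686 0.026 ] [0.6031 0.1687 0.026 ]
i_br [0.5982 0.1191 0.0254] [0.5985 0.119  0.026 ] [0.5977 0.1192 0.026 ]
i_al [0.4563 0.1838 0.0267] [0.456  0.1841 0.026 ] [0.4563 0.1839 0.026 ]
i_ar [0.451  0.1345 0.0255] [0.451  0.1344 0.026 ] [0.4512 0.1346 0.026 ]
c_tl [0.6135 0.1754 0.0243] [0.6131 0.1748 0.026 ] [0.613  0.1753 0.026 ]
c_tr [0.607  0.1106 0.0217] [0.606  0.1098 0.026 ] [0.6061 0.1112 0.026 ]
c_bl [0.4477 0.1922 0.0267] [0.4475 0.1925 0.026 ] [0.4475 0.1923 0.026 ]
c_br [0.4398 0.1272 0.021 ] [0.4413 0.1261 0.026 ] [0.4409 0.1276 0.026 ]
tip_b [0.602  0.1537 0.0388] [0.6016 0.1528 0.042 ] [0.6011 0.1538 0.042 ]
tip_a [0.4567 0.1657 0.0491] [0.4549 0.1683 0.042 ] [0.4553 0.1659 0.042 ]
i_al i_bl 0.1477 -5.98
i_ar i_br 0.1477 -5.99
c_bl c_tl 0.1665 -5.99
c_br c_tr 0.1658 -5.66
tip_a tip_b 0.1469 -5.38
i_bl i_br 0.0498 -95.79
i_al i_ar 0.0498 -95.8
ins [0.5271 0.1516 0.026 ] corner [0.5269 0.1512 0.026 ]
tips [0.52727303 0.15021592 0.042     ]
yaw -5.78687458748235 shares [0.1187 0.7443 0.3031] rz -0.15909374770823528
```

Base centre (0.527,0.1514), rim 26 mm, yaw -5.95°; the insert spacing of 148 mm checks. I'll set the fingers to about 58 mm and go above the cover.

```bash
python3 -m creep '[{"dx":0.119,"dy":0.744,"dz":0,"rx":0,"ry":0,"rz":-0.159},{"dx":0.119,"dy":0.744,"dz":0.1,"rx":0,"ry":0,"rz":-0.159},{"dx":0.119,"dy":0.744,"dz":0.15,"rx":0,"ry":0,"rz":-0.159},{"dx":0.119,"dy":0.744,"dz":0.2,"rx":0,"ry":0,"rz":-0.159},{"dx":0.119,"dy":0.744,"dz":0.303,"rx":0,"ry":0,"rz":-0.159},{"dx":0.119,"dy":0.744,"dz":0.303,"rx":0,"ry":0,"rz":-0.159},{"dx":0.119,"dy":0.744,"dz":0.303,"rx":0,"ry":0,"rz":-0.159},{"dx":0.119,"dy":0.744,"dz":0.303,"rx":0,"ry":0,"rz":-0.159},{"dx":0.119,"dy":0.744,"dz":0.303,"rx":0,"ry":0,"rz":-0.159},{"dx":0.119,"dy":0.744,"dz":0.303,"rx":0,"ry":0,"rz":-0.159},{"dx":0.119,"dy":0.744,"dz":0.303,"rx":0,"ry":0,"rz":-0.159},{"dx":0.119,"dy":0.744,"dz":0.303,"rx":0,"ry":0,"rz":-0.159}]' 0.36
python3 - <<'E'
from h import *
c,o=snap("g1");Rt=q2r(o["tool_rot"]);print("err tool",(Rt.T@(np.array([.4825,-.2088,.08])-o["tool_pos"])*1000).round(1),np.degrees(np.arctan2(Rt[1,0],Rt[0,0])).round(2))
cv2.imwrite("pics/g1.png",np.clip(c["img"]*1.5,0,255).astype(np.uint8))
E
```

```text
time: 4.3
tool_pos: [0.483, -0.207, 0.0807]
tool_rot: [0.0, 0.98, 0.198, 0.0]
wrist_force: [0.7, -0.2, 0.5]
width: 0.0584
grasp_force: 0.0
err tool [-1.1  1.5  0.7] 22.9
```

View pics/g1.png

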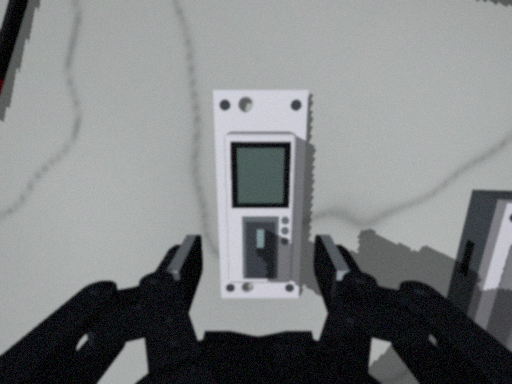

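The cover sits between the fingertips, which are at (190,240) and (328,240), and the reader at right is clear. I'll descend.

```bash
python3 -m creep '[{"dx":-0.002,"dy":0.003,"dz":0.06,"rx":0,"ry":0,"rz":0},{"dx":-0.002,"dy":0.003,"dz":0.1,"rx":0,"ry":0,"rz":0},{"dx":-0.002,"dy":0.003,"dz":0.125,"rx":0,"ry":0,"rz":0},{"dx":-0.002,"dy":0.003,"dz":0.14,"rx":0,"ry":0,"rz":0},{"dx":-0.002,"dy":0.003,"dz":0.14,"rx":0,"ry":0,"rz":0},{"dx":-0.002,"dy":0.003,"dz":0.14,"rx":0,"ry":0,"rz":0}]'
python3 -m creep '[{"dx":0,"dy":0,"dz":0,"rx":0,"ry":0,"rz":0},{"dx":0,"dy":0,"dz":0,"rx":0,"ry":0,"rz":0},{"dx":0,"dy":0,"dz":0,"rx":0,"ry":0,"rz":0},{"dx":0,"dy":0,"dz":0,"rx":0,"ry":0,"rz":0},{"dx":0,"dy":0,"dz":0,"rx":0,"ry":0,"rz":0}]' -1
```

```text
time: 4.95
tool_pos: [0.4834, -0.2086, 0.0107]
tool_rot: [0.001, 0.98, 0.199, 0.001]
wrist_force: [-0.7, -0.7, 0.9]
width: 0.0585
grasp_force: 0.0
time: 5.45
tool_pos: [0.4839, -0.2091, 0.0114]
tool_rot: [0.001, 0.98, 0.199, 0.001]
wrist_force: [-0.5, 0.6, 6.3]
width: 0.0466
grasp_force: 65.1
```

Gripped with 65 N at 47 mm, fingertips just on the plate. I'll lift and measure the cover in the hand.

```bash
python3 -m creep '[{"dx":0,"dy":0,"dz":-0.03,"rx":0,"ry":0,"rz":0},{"dx":0,"dy":0,"dz":-0.08,"rx":0,"ry":0,"rz":0},{"dx":0,"dy":0,"dz":-0.15,"rx":0,"ry":0,"rz":0},{"dx":0,"dy":0,"dz":-0.2,"rx":0,"ry":0,"rz":0},{"dx":0,"dy":0,"dz":-0.2,"rx":0,"ry":0,"rz":0},{"dx":0,"dy":0,"dz":-0.2,"rx":0,"ry":0,"rz":0}]'
python3 - <<'E'
from h import *
c,o=snap("g2");C=cam(c,o);Rt=q2r(o["tool_rot"])
# expected pixels if cover aligned with tool, underside at TCP-ish depth (tool z = plate top ~ 3 mm below tips)
for p in [(.074,-.01,.003),(-.074,-.01,.003),(.084,-.033,.003),(.084,.033,.003)]: print(p,proj(C,Rt@p+o["tool_pos"]).round(1))
a=c["img"][40:320,170:350];cv2.imwrite("pics/g2.png",np.clip(cv2.resize(a,None,fx=2.1,fy=2.1,interpolation=cv2.INTER_CUBIC)*1.4,0,255).astype(np.uint8))
E
```

```text
time: 6.05
tool_pos: [0.4823, -0.2083, 0.1096]
tool_rot: [0.0, 0.98, 0.199, -0.0]
wrist_force: [-0.1, 0.3, -3.4]
width: 0.0466
grasp_force: 64.2
(0.074, -0.01, 0.003) [236.  100.8]
(-0.074, -0.01, 0.003) [241.4 353.6]
(0.084, -0.033, 0.003) [185.6  78.1]
(0.084, 0.033, 0.003) [328.9  77.9]
```

View pics/g2.png

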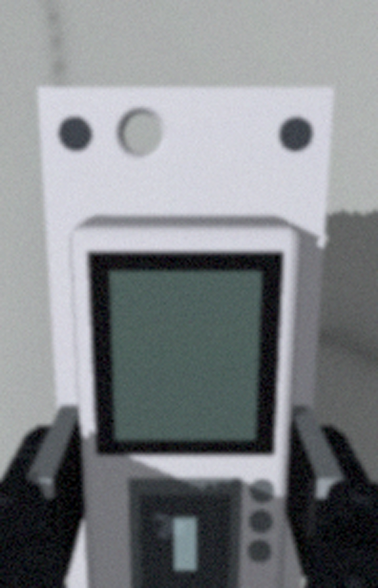

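In the hand the cover is still level and straight. Its hole is at crop (140,132), the screw holes at (75,134) and (296,134), and the plate corners at (38,88) and (333,88). I'll fit its pose in the tool frame and compute the way to the base.

Run:
```python
from h import *
from scipy.optimize import least_squares
c,o=load("g2");C=cam(c,o);Rt=q2r(o["tool_rot"])
M=np.array([(74,10),(74,24.8),(74,-24.8),(84,33),(84,-33)])/1000
U=np.array([(140,132),(75,134),(296,134),(38,88),(333,88)]);U=(U+.5)/2.1-.5+[170,40]
def pts(q,M,z):
    cs,s=np.cos(q[2]),np.sin(q[2]);x=M[:,0];y=-M[:,1] # tool y = -cover y
    return np.c_[q[0]+cs*x-s*y,q[1]+s*x+cs*y,np.full(len(x),z)]
def f(q,h=None): return np.ravel([proj(C,Rt@p+o["tool_pos"]) for p in pts(q,M,q[3] if h is None else h)]-U)
r=least_squares(f,[0,0,0,.003],x_scale=.01);print("fit x,y,yaw,ztop",(r.x*[1e3,1e3,57.3,1e3]).round(2),"rms",np.sqrt(np.mean(r.fun**2)).round(2))
r2=least_squares(lambda q:f(q,.0035),[0,0,0],x_scale=.01);print("fixed h",(r2.x*[1e3,1e3,57.3]).round(2),np.sqrt(np.mean(r2.fun**2)).round(2))
q=r.x
yawT=np.degrees(np.arctan2(Rt[1,0],Rt[0,0]));print("yawT",yawT)
base=np.array([.5270,.1514]);by=-5.95
# tool yaw so that cover yaw = by; tool-frame rot q[2] about tool z (down) -> world yaw -q[2]
ty=by+np.degrees(q[2]);t=np.radians(ty);Rz=np.array([[np.cos(t),np.sin(t)],[np.sin(t),-np.cos(t)]])
tcp=base-Rz@q[:2];print("target tcp",tcp.round(4),"tool yaw",ty)
D=Rt.T@(np.r_[tcp,.11]-o["tool_pos"]);print("shares",(D/.5).round(4),"rz",-(ty-yawT)/180)
```

```text
fit x,y,yaw,ztop [-1.24  0.09  0.17  4.69] rms 0.53
fixed h [-1.29  0.1   0.17] 0.62
yawT 22.93659792077126
target tcp [0.5282 0.1514] tool yaw -5.783380988081465
shares [ 0.365  -0.6266 -0.0009] rz 0.15955543838251512
```

```bash
python3 -m creep '[{"dx":0.365,"dy":-0.627,"dz":0,"rx":0,"ry":0,"rz":0.16},{"dx":0.365,"dy":-0.627,"dz":0,"rx":0,"ry":0,"rz":0.16},{"dx":0.365,"dy":-0.627,"dz":0,"rx":0,"ry":0,"rz":0.16},{"dx":0.365,"dy":-0.627,"dz":0,"rx":0,"ry":0,"rz":0.16},{"dx":0.365,"dy":-0.627,"dz":0,"rx":0,"ry":0,"rz":0.16},{"dx":0.365,"dy":-0.627,"dz":0,"rx":0,"ry":0,"rz":0.16},{"dx":0.365,"dy":-0.627,"dz":0,"rx":0,"ry":0,"rz":0.16},{"dx":0.365,"dy":-0.627,"dz":0,"rx":0,"ry":0,"rz":0.16},{"dx":0.365,"dy":-0.627,"dz":0,"rx":0,"ry":0,"rz":0.16},{"dx":0.365,"dy":-0.627,"dz":0,"rx":0,"ry":0,"rz":0.16},{"dx":0.365,"dy":-0.627,"dz":0,"rx":0,"ry":0,"rz":0.16},{"dx":0.365,"dy":-0.627,"dz":0,"rx":0,"ry":0,"rz":0.16}]'
cat > e.py <<'E'
from h import *
from cell import status
o=status.get_obs();Rt=q2r(o["tool_rot"]);y=np.degrees(np.arctan2(Rt[1,0],Rt[0,0]))
print("t",o["time"].round(2),"z",o["tool_pos"][2].round(4),"to go, tool mm",(Rt.T@(np.r_[.5282,.1514,.0374]-o["tool_pos"])*1000).round(1),"rz",round(-(-5.8-y)/180,4),"tilt",Rt[:2,2].round(4),"F",o["wrist_force"].round(1),"M",o["ft_torque"].round(2))
E
python3 e.py
```

```text
time: 7.3
tool_pos: [0.5281, 0.1501, 0.109]
tool_rot: [0.0, 0.999, -0.052, -0.001]
wrist_force: [-0.2, -0.3, -2.3]
width: 0.0465
grasp_force: 64.2Traceback (most recent call last):
  File "e.py", line 4, in <module>
    print("t",o["time"].round(2),"z",o["tool_pos"][2].round(4),"to go, tool mm",(Rt.T@(np.r_[.5282,.1514,.0374]-o["tool_pos"])*1000).round(1),"rz",round(-(-5.8-y)/180,4),"tilt",Rt[:2,2].round(4),"F",o["wrist_force"].round(1),"M",o["ft_torque"].round(2))
              ^^^^^^^^^^^^^^^
AttributeError: 'float' object has no attribute 'round'
```

```bash
sed -i 's/o\["time"\].round(2)/round(float(o["time"]),2)/' e.py
python3 -m creep '[{"dx":0,"dy":-0.0025,"dz":0.05,"rx":0,"ry":0,"rz":0},{"dx":0,"dy":-0.0025,"dz":0.08,"rx":0,"ry":0,"rz":0},{"dx":0,"dy":-0.0025,"dz":0.096,"rx":0,"ry":0,"rz":0},{"dx":0,"dy":-0.0025,"dz":0.096,"rx":0,"ry":0,"rz":0},{"dx":0,"dy":-0.0025,"dz":0.096,"rx":0,"ry":0,"rz":0}]'
python3 e.py
python3 - <<'E'
from h import *
c,o=snap("p1");C=cam(c,o);c2,o2=snap("p1s","side")
Rt=q2r(o["tool_rot"])
for p in [(.6016,.1535,.042),(.602,.1537,.026)]: print(proj(C,p).round(1))
a=c["img"][40:320,160:350];cv2.imwrite("pics/p1.png",np.clip(cv2.resize(a,None,fx=2.1,fy=2.1,interpolation=cv2.INTER_CUBIC)*1.5,0,255).astype(np.uint8))
E
```

```text
time: 7.8
tool_pos: [0.5289, 0.1524, 0.0621]
tool_rot: [-0.0, 0.999, -0.051, 0.0]
wrist_force: [-0.8, 0.3, -2.3]
width: 0.0468
grasp_force: 64.1
t 7.8 z 0.0621 to go, tool mm [-0.6  1.1 24.7] rz -0.0005 tilt [ 0.0002 -0.    ] F [-0.8  0.3 -2.3] M [-0.04 -0.05 -0.02]
[240.7 105.2]
[241.9 104.6]
```

View pics/p1.png

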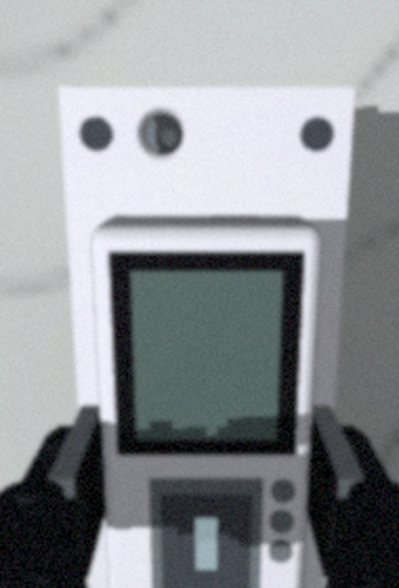

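The hole is at crop (161,132) with the dowel visible inside it, so the cover is nearly over it. I'll read the hole pixels as numbers.

Run:
```python
from h import *
c,o=load("p1");g=cv2.cvtColor(c["img"],cv2.COLOR_BGR2GRAY);print("cols",list(range(222,253,1)))
for r in range(90,117): print(r,*["%3d"%v for v in g[r,222:253]])
```

```text
cols [222, 223, 224, 225, 226, 227, 228, 229, 230, 231, 232, 233, 234, 235, 236, 237, 238, 239, 240, 241, 242, 243, 244, 245, 246, 247, 248, 249, 250, 251, 252]
90 159 159 156 160 160 159 159 158 158 157 154 151 152 149 149 148 152 151 153 156 157 157 158 157 159 159 159 160 157 160 159
91 159 158 157 159 161 157 156 157 153 151 145 139 134 132 132 132 137 140 144 148 153 154 156 159 157 157 157 157 157 157 156
92 159 158 159 161 159 158 157 153 147 137 131 122 113 112 110 115 118 124 130 136 146 148 155 157 159 157 158 160 157 158 155
93 156 157 158 158 160 156 149 139 128 119 109 103  95  91  89  96  98 101 108 124 134 142 146 155 154 160 158 159 158 158 156
94 155 159 157 158 155 153 137 124 110 102  91  86  75  72  70  70  69  72  89  98 116 128 144 150 156 158 158 157 158 159 157
95 156 158 158 156 152 141 124 103  91  88  75  68  55  53  55  46  51  58  67  73  85 108 129 142 152 156 159 159 161 159 157
96 156 157 157 154 146 130 108  92  81  77  71  63  50  47  44  47  43  42  48  52  64  83 108 130 144 157 157 157 156 155 158
97 159 158 158 151 136 113  92  78  75  75  76  63
[... 1806 characters left out ...]
  41  45  43  49  68  95 118 142 155 157 157 158 157 160 157
112 158 160 157 159 157 152 139 125 111 102  97  92  84  69  58  53  54  56  66  77  97 123 142 154 156 158 156 157 156 157 158
113 158 159 156 157 159 156 150 143 133 121 112 105  98  89  82  82  84  88 101 115 126 142 153 157 158 160 158 158 157 157 158
114 157 159 159 158 160 157 157 151 145 137 130 125 120 114 114 112 117 121 129 137 146 150 154 157 158 158 158 158 159 159 158
115 157 157 159 156 158 156 159 156 156 149 147 140 135 133 133 134 136 139 143 148 152 154 157 156 153 158 158 156 156 157 156
116 158 159 157 157 161 158 157 158 157 156 153 150 150 150 147 145 150 152 150 154 156 160 161 159 159 158 156 159 158 160 160
```

A dowel-tip disc is visible at (240,105), exactly where my base estimate predicts (240.7,105.2). I'll correct by (-0.6, +1.1) mm in the tool frame and ease down onto the tapers.

```bash
python3 -m creep '[{"dx":-0.001,"dy":0.0022,"dz":0.0,"rx":0,"ry":0,"rz":0},{"dx":-0.001,"dy":0.0022,"dz":0.0,"rx":0,"ry":0,"rz":0},{"dx":-0.001,"dy":0.0022,"dz":0.006,"rx":0,"ry":0,"rz":0},{"dx":-0.001,"dy":0.0022,"dz":0.012,"rx":0,"ry":0,"rz":0},{"dx":-0.001,"dy":0.0022,"dz":0.012,"rx":0,"ry":0,"rz":0},{"dx":-0.001,"dy":0.0022,"dz":0.012,"rx":0,"ry":0,"rz":0}]'
python3 e.py
python3 -m creep '[{"dx":0,"dy":0,"dz":0.004,"rx":0,"ry":0,"rz":0},{"dx":0,"dy":0,"dz":0.008,"rx":0,"ry":0,"rz":0},{"dx":0,"dy":0,"dz":0.008,"rx":0,"ry":0,"rz":0},{"dx":0,"dy":0,"dz":0.008,"rx":0,"ry":0,"rz":0}]'
python3 e.py
```

```text
time: 8.5
tool_pos: [0.5278, 0.1516, 0.0555]
tool_rot: [0.0, 0.999, -0.051, -0.0]
wrist_force: [0.1, -0.6, -3.1]
width: 0.0466
grasp_force: 64.1
t 8.5 z 0.0555 to go, tool mm [ 0.4  0.1 18.1] rz -0.0004 tilt [-0.0006 -0.0001] F [ 0.1 -0.6 -3.1] M [-0.02 -0.05  0.06]
time: 8.9
tool_pos: [0.5279, 0.1516, 0.0517]
tool_rot: [0.0, 0.999, -0.051, -0.0]
wrist_force: [0.2, 0.0, -2.7]
width: 0.0467
grasp_force: 64.1
t 8.9 z 0.0517 to go, tool mm [ 0.3  0.2 14.3] rz -0.0003 tilt [-0.0003 -0.0001] F [ 0.2  0.  -2.7] M [-0.02  0.05  0.01]
```

```bash
python3 -m creep '[{"dx":0.0005,"dy":0,"dz":0.003,"rx":0,"ry":0,"rz":0},{"dx":0.0005,"dy":0,"dz":0.006,"rx":0,"ry":0,"rz":0},{"dx":0.0005,"dy":0,"dz":0.006,"rx":0,"ry":0,"rz":0},{"dx":0.0005,"dy":0,"dz":0.006,"rx":0,"ry":0,"rz":0}]'
python3 e.py
python3 -m creep '[{"dx":0,"dy":0,"dz":0.003,"rx":0,"ry":0,"rz":0},{"dx":0,"dy":0,"dz":0.006,"rx":0,"ry":0,"rz":0},{"dx":0,"dy":0,"dz":0.006,"rx":0,"ry":0,"rz":0},{"dx":0,"dy":0,"dz":0.006,"rx":0,"ry":0,"rz":0}]'
python3 e.py
```

```text
time: 9.3
tool_pos: [0.5282, 0.1516, 0.0487]
tool_rot: [0.0, 0.999, -0.051, -0.0]
wrist_force: [0.5, 0.4, -2.8]
width: 0.0465
grasp_force: 64.1
t 9.3 z 0.0487 to go, tool mm [-0.   0.2 11.3] rz -0.0003 tilt [-0.0002 -0.    ] F [ 0.5  0.4 -2.8] M [-0.   -0.01 -0.01]
time: 9.7
tool_pos: [0.5282, 0.1516, 0.0457]
tool_rot: [0.0, 0.999, -0.051, -0.0]
wrist_force: [0.1, -0.1, -2.6]
width: 0.0464
grasp_force: 64.1
t 9.7 z 0.0457 to go, tool mm [0.  0.2 8.3] rz -0.0003 tilt [-0.0002 -0.    ] F [ 0.1 -0.1 -2.6] M [ 0.02  0.02 -0.01]
```

```bash
python3 -m creep '[{"dx":0,"dy":0,"dz":0.003,"rx":0,"ry":0,"rz":0},{"dx":0,"dy":0,"dz":0.006,"rx":0,"ry":0,"rz":0},{"dx":0,"dy":0,"dz":0.006,"rx":0,"ry":0,"rz":0},{"dx":0,"dy":0,"dz":0.006,"rx":0,"ry":0,"rz":0}]'
python3 e.py
python3 -m creep '[{"dx":0,"dy":0,"dz":0.003,"rx":0,"ry":0,"rz":0},{"dx":0,"dy":0,"dz":0.005,"rx":0,"ry":0,"rz":0},{"dx":0,"dy":0,"dz":0.005,"rx":0,"ry":0,"rz":0},{"dx":0,"dy":0,"dz":0.005,"rx":0,"ry":0,"rz":0}]'
python3 e.py
```

```text
time: 10.1
tool_pos: [0.5282, 0.1516, 0.0427]
tool_rot: [0.0, 0.999, -0.051, -0.0]
wrist_force: [1.0, 0.8, -2.1]
width: 0.0465
grasp_force: 64.1
t 10.1 z 0.0427 to go, tool mm [0.  0.2 5.3] rz -0.0004 tilt [-0.0002 -0.    ] F [ 1.   0.8 -2.1] M [ 0.01 -0.04  0.04]
time: 10.5
tool_pos: [0.5286, 0.1516, 0.0409]
tool_rot: [0.0, 0.999, -0.051, 0.0]
wrist_force: [-2.0, -0.5, 2.4]
width: 0.0468
grasp_force: 64.7
t 10.5 z 0.0409 to go, tool mm [-0.4  0.2  3.5] rz -0.0003 tilt [ 0.0006 -0.0001] F [-2.  -0.5  2.4] M [-0.15  0.27 -0.04]
```

The foam has been met at TCP z about 41.5 mm, as expected. I'll press on in small steps.

```bash
python3 -m creep '[{"dx":0,"dy":0,"dz":0.002,"rx":0,"ry":0,"rz":0},{"dx":0,"dy":0,"dz":0.004,"rx":0,"ry":0,"rz":0},{"dx":0,"dy":0,"dz":0.004,"rx":0,"ry":0,"rz":0},{"dx":0,"dy":0,"dz":0.004,"rx":0,"ry":0,"rz":0}]'
python3 e.py
python3 -m creep '[{"dx":0,"dy":0,"dz":0.002,"rx":0,"ry":0,"rz":0},{"dx":0,"dy":0,"dz":0.002,"rx":0,"ry":0,"rz":0},{"dx":0,"dy":0,"dz":0.002,"rx":0,"ry":0,"rz":0},{"dx":0,"dy":0,"dz":0.002,"rx":0,"ry":0,"rz":0}]'
python3 e.py
```

```text
time: 10.9
tool_pos: [0.5286, 0.1516, 0.0388]
tool_rot: [0.0, 0.999, -0.051, 0.0]
wrist_force: [-1.6, -0.4, 5.3]
width: 0.0468
grasp_force: 65.1
t 10.9 z 0.0388 to go, tool mm [-0.4  0.2  1.4] rz -0.0003 tilt [ 0.0005 -0.    ] F [-1.6 -0.4  5.3] M [-0.19  0.45  0.  ]
time: 11.3
tool_pos: [0.5286, 0.1516, 0.038]
tool_rot: [0.0, 0.999, -0.051, 0.0]
wrist_force: [-3.2, -0.0, 6.3]
width: 0.0466
grasp_force: 65.2
t 11.3 z 0.038 to go, tool mm [-0.4  0.2  0.6] rz -0.0003 tilt [ 0.0004 -0.    ] F [-3.2 -0.   6.3] M [-0.22  0.54 -0.01]
```

```bash
python3 -m creep '[{"dx":0,"dy":0,"dz":0.002,"rx":0,"ry":0,"rz":0},{"dx":0,"dy":0,"dz":0.002,"rx":0,"ry":0,"rz":0},{"dx":0,"dy":0,"dz":0.002,"rx":0,"ry":0,"rz":0}]'
python3 e.py
python3 -m creep '[{"dx":0,"dy":0,"dz":0.001,"rx":0,"ry":0,"rz":0},{"dx":0,"dy":0,"dz":0.001,"rx":0,"ry":0,"rz":0},{"dx":0,"dy":0,"dz":0.001,"rx":0,"ry":0,"rz":0}]'
python3 e.py
```

```text
time: 11.6
tool_pos: [0.5287, 0.1516, 0.0375]
tool_rot: [0.0, 0.999, -0.051, 0.0]
wrist_force: [-5.9, -1.3, 10.1]
width: 0.0466
grasp_force: 65.5
t 11.6 z 0.0375 to go, tool mm [-0.4  0.3  0.1] rz -0.0003 tilt [ 0.0002 -0.0001] F [-5.9 -1.3 10.1] M [-0.36  0.73 -0.  ]
time: 11.9
tool_pos: [0.5287, 0.1516, 0.0374]
tool_rot: [0.0, 0.999, -0.051, -0.0]
wrist_force: [-6.4, -0.5, 11.0]
width: 0.0467
grasp_force: 65.9
t 11.9 z 0.0374 to go, tool mm [-0.4  0.3  0. ] rz -0.0003 tilt [-0.     -0.0002] F [-6.4 -0.5 11. ] M [-0.36  0.96 -0.04]
```

```bash
python3 -m creep '[{"dx":-0.0006,"dy":0,"dz":0.001,"rx":0,"ry":0,"rz":0},{"dx":-0.0006,"dy":0,"dz":0.002,"rx":0,"ry":0,"rz":0},{"dx":-0.0006,"dy":0,"dz":0.002,"rx":0,"ry":0,"rz":0}]'
python3 e.py
python3 -m creep '[{"dx":0,"dy":0,"dz":0.001,"rx":0,"ry":0,"rz":0},{"dx":0,"dy":0,"dz":0.001,"rx":0,"ry":0,"rz":0},{"dx":0,"dy":0,"dz":0.001,"rx":0,"ry":0,"rz":0}]'
python3 e.py
```

```text
time: 12.2
tool_pos: [0.5287, 0.1517, 0.0374]
tool_rot: [0.0, 0.999, -0.051, 0.0]
wrist_force: [-8.1, -0.9, 17.0]
width: 0.0467
grasp_force: 66.5
t 12.2 z 0.0374 to go, tool mm [-0.4  0.3 -0. ] rz -0.0003 tilt [ 0.0001 -0.0004] F [-8.1 -0.9 17. ] M [-0.51  1.33 -0.07]
time: 12.5
tool_pos: [0.5287, 0.1516, 0.0374]
tool_rot: [0.0, 0.999, -0.051, -0.0]
wrist_force: [-9.7, -1.4, 20.2]
width: 0.0467
grasp_force: 66.9
t 12.5 z 0.0374 to go, tool mm [-0.4  0.3 -0. ] rz -0.0003 tilt [-0.0001 -0.0005] F [-9.7 -1.4 20.2] M [-0.58  1.67 -0.03]
```

TCP z has stopped at 37.4 mm, the predicted closed height, and the force is rising stiffly. I'll relieve the sideways load a little.

```bash
python3 -m creep '[{"dx":-0.002,"dy":0,"dz":0,"rx":0,"ry":0,"rz":0},{"dx":-0.002,"dy":0,"dz":0,"rx":0,"ry":0,"rz":0},{"dx":-0.002,"dy":0,"dz":0,"rx":0,"ry":0,"rz":0}]'
python3 e.py
python3 - <<'E'
from h import *
c,o=snap("f1","side");C=cam(c,o)
u=proj(C,[.527,.151,.03]).round().astype(int);a=c["img"][u[1]-45:u[1]+45,u[0]-65:u[0]+65]
cw,ow=snap("f2");b=cw["img"][40:320,150:360]
A=cv2.resize(a,(560,388),interpolation=cv2.INTER_CUBIC);B=cv2.resize(b,None,fx=1,fy=388/280) if 0 else cv2.resize(b,(240,320))
im=np.zeros((400,800,3),np.uint8);im[:388,:560]=A;im[:320,560:]=B;cv2.imwrite("pics/f.png",np.clip(im*1.4,0,255).astype(np.uint8))
E
```

```text
time: 12.8
tool_pos: [0.5287, 0.1516, 0.0374]
tool_rot: [0.0, 0.999, -0.051, 0.001]
wrist_force: [-5.3, -2.3, 16.4]
width: 0.0467
grasp_force: 66.4
t 12.8 z 0.0374 to go, tool mm [-0.4  0.3 -0. ] rz -0.0003 tilt [ 0.0026 -0.0006] F [-5.3 -2.3 16.4] M [-0.62  1.05 -0.08]
```

View pics/f.png

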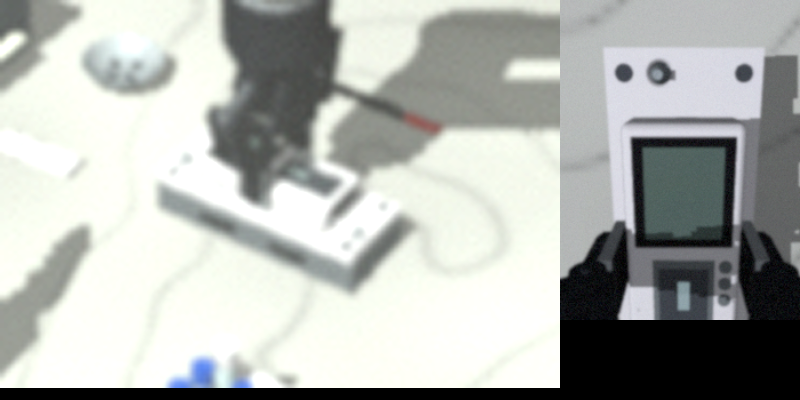

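The dowel stands up through the hole at (660,73), and the side view shows white cover and grey base flush with no dark gap. The sideways shift tilted the tool slightly, so I'll undo it and hold the earlier level press.

```bash
python3 -m creep '[{"dx":0.002,"dy":0,"dz":0.0005,"rx":0,"ry":0,"rz":0},{"dx":0.002,"dy":0,"dz":0.0005,"rx":0,"ry":0,"rz":0},{"dx":0.002,"dy":0,"dz":0.0005,"rx":0,"ry":0,"rz":0},{"dx":0.002,"dy":0,"dz":0.0005,"rx":0,"ry":0,"rz":0},{"dx":0.002,"dy":0,"dz":0.0005,"rx":0,"ry":0,"rz":0}]'
python3 e.py
```

```text
time: 13.4
tool_pos: [0.5286, 0.1516, 0.0374]
tool_rot: [0.0, 0.999, -0.051, -0.0]
wrist_force: [-11.9, -2.6, 22.0]
width: 0.0467
grasp_force: 67.0
t 13.4 z 0.0374 to go, tool mm [-0.4  0.3 -0. ] rz -0.0003 tilt [-0.0003 -0.0005] F [-11.9  -2.6  22. ] M [-0.58  1.82 -0.04]
```

Level (tilt under 0.0006 rad), closed height reached, about 22 N steady.

```bash
python3 -c "
from cell import workorder
print(workorder.sign_off())"
```

```text
the job is handed in; nothing more can be done
None
```

The cover is on both dowels, screen up and the right way round, and the arm is holding it pressed shut with about 22 N, level and at the expected closed height; the job is handed in (no verdict returned) at 13.4 s.

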